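Push the slide box home into the corner stop

TASK

Push the wooden slide box along the desk into the blue corner stop, so that its far side and its left side both lie flush against the two fences. It is full of glass slides: push it gently and never lift or tip it. Leave the two objective cans, the spare eyepiece and the oil bottle standing where they are.

Things in the scene. Friction and masses are not known exactly. Their poses are not given: they have to be found in the camera images.
- slide_box: Closed red-brown wooden box, loose, 89 (x) x 99 (y) x 32 (z) mm, about 0.35 kg; the lid does not open. Below 26 mm it measures 88 x 98 mm. Origin: centre of its underside; x to its far side, y to its left side, z up. It starts 40 to 90 mm short of the back fence and 30 to 70 mm short of the side fence, turned up to 0.4 rad from square to the stop. Sliding it takes 1 to 4 N.
- corner_stop: Blue L-shaped corner stop fixed to the desk: two fences 20 mm high, 8 mm thick, 3 mm screw flanges on the outside only. Origin: inner corner at desk level; x away from the robot, y to the left (turned up to 0.15 rad), z up. Inner face of the back fence: plane x = 0, from y = -6 to -88 mm; of the side fence: plane y = 0, from x = -6 to -78 mm.
- home (a point): Point on the bare desk inside the corner stop, at x = -44, y = -49 mm in its frame, axes as the stop's: the slide box's origin lies here when it is fully home.
- objective_can_1: Bystander, loose: black screw-top can, diameter 36, height 50 mm, standing. Origin: centre of its underside.
- objective_can_2: Bystander, loose: screw-top can with orange body and black lid, diameter 40, height 42 mm, standing. Origin: centre of its underside.
- eyepiece_spare: Bystander, loose: spare eyepiece, black head on a white barrel, diameter 33, height 45 mm, standing. Origin: centre of its underside.
- oil_bottle: Bystander, loose: small white dropper bottle with black cap, diameter 29, height 76 mm, standing behind the work to the right. Origin: centre of its underside.

How it is judged (in metres and radians):
At the end, for the whole second after the job is handed in: The slide box lies flat and at rest on the desk inside the corner stop, within 3.5 mm of fully home against both the back fence and the side fence, square to them within 0.05 rad; the two cans, the eyepiece and the oil bottle stand within 15 mm of where they were (x of slide_box in the frame of corner_stop between -0.0475 and -0.038 m and y of slide_box in the frame of corner_stop between -0.0525 and -0.043 m and angle between the x axis of slide_box and the x axis of corner_stop, either way round below 0.05 rad and height (world z) of slide_box below 0.004 m and angle between slide_box's own z axis and vertical below 0.05 rad and linear speed of slide_box below 0.01 m/s and distance of each of objective_can_1, objective_can_2, eyepiece_spare, oil_bottle from where it was at the start of the episode below 0.015 m and angle between each of objective_can_1, objective_can_2, eyepiece_spare, oil_bottle's own z axis and vertical below 0.3 rad); the robot touches nothing.
It fails at once if the slide box is lifted off the desk (over 10 mm) or tipped (over 0.15 rad) (height (world z) of slide_box above 0.01 m or angle between slide_box's own z axis and vertical above 0.15 rad).
It fails at once if the slide box is shoved harder than 40 N (contact force between slide_box and the arm above 40 N or contact force between slide_box and the fingers above 40 N).
It fails at once if a can, the eyepiece or the oil bottle is moved more than 15 mm or tipped over (distance of any of objective_can_1, objective_can_2, eyepiece_spare, oil_bottle from where it was at the start of the episode above 0.015 m or angle between any of objective_can_1, objective_can_2, eyepiece_spare, oil_bottle's own z axis and vertical above 0.3 rad).
It also fails if it takes over 42 s, if anything falls off the work surface, if the arm or the gripper's body presses on something with over 40 N, if the wrist force passes 120 N, or if a joint passes its speed limit or range.

ROBOT

A 7-joint arm with a two-finger parallel gripper is mounted at the origin on a cart in front of the work surface, level with it; the furniture and walls round the work are solid. World frame = base frame: x ahead of the robot, y to its left, z up, the work surface at z = 0. Lengths are in mm, angles in degrees, forces in N, time in s.
With the tool pointing down it reaches from about 400 to 875 mm from the base axis. Payload 6.5 kg.
Tool frame: the origin (TCP) lies at the very end of the fingers, on their centre line; the grasp point (between the pads) lies 19 mm behind it; z points along the fingers, y is the line along which they close (so a half turn about z gives the same grasp; the last joint's range is limited). The gripper opens to 85 mm and grips with 20 to 120 N. Pads are 22 mm wide; open, the fingers measure 114 mm over their backs; the gripper's body (76 mm by 85 mm) begins 54 mm behind the grasp point. The pads swing forward as they close: fully open they stand 13 mm farther back than shut.
Start: joints at [-79.824, 30.733, -0.252, 88.115, 0.149, 61.152, -4.079], TCP at [156.9, 630.771, 231.29] pointing down, gripper open.
Joint ranges: [-154.64, 154.64], [-21.42, 123.67], [-72.66, 72.17], [13.99, 137.28], [-74.86, 254.86], [10.95, 109.41], [-158.01, 158.01]. Speed limits (degrees/s): [136.94, 136.94, 180, 180, 180, 180, 180].

INTERFACE

Orientations are given as a 3x3 rotation matrix whose columns are the frame's x, y, z axes.
In Python, from rig import ctrl, cams, finder gives the robot as it stands.
- The arm moves only by the shell command python3 -m handwheel 'ROWS' [OPENING] [FORCE]. ROWS is JSON, a list of rows, each a list of 4 numbers: the shift along the tool's x, y, z in mm, then the turn about the tool's z in degrees. In form: [[dx, dy, dz, spin], ...]. A call has 1 to 12 rows; each row shifts and turns the commanded pose from where the row before left it, along the tool's axes as they then stand; what a row does not reach is not made up. A row lasts 1/12 s, in which the tool goes at most 41.7 mm and 7.16 degrees, less where a joint would pass 70% of its speed; a pose out of reach is approached as far as the arm can. A call is refused whole if a number of a shift passes 41.7 or a number of a turn 7.16, either way. A call with a gripper value outside its range is refused whole. OPENING is the closure, from 0 (fully open) to 1 (shut), set as the call begins (- or left out, the last holds). The fingers move at their own pace and stop on an object; FORCE is the grip in N (left out, the last holds). Time passes only in rows, so rows that do not move let the fingers close. It gives the time, the measured TCP pose, the force, the opening and the grip force at its end, in the units of the state.
- ctrl.read_state(): the state, without advancing time (a new reading comes with each control period).
- cams.get_image(name): name is "side" or "top" or "wrist"; returns a dict with "color" (420x560x3 uint8, blue, green, red), "fx", "fy", "cx", "cy" (pixels), "R" (3x3) and "t" (3): a world point X has camera coordinates R X + t. Camera axes: x right, y down, z forward; pixel columns grow to the right and rows downward; lengths in mm; the calibration is good to about 2 mm. A picture is of the moment at which its call begins. There is no depth.
- ctrl.close_job(): hands the job in; it is judged then, once.
Trained networks look in a picture, given as the dict that the camera call returned (one of the last four; its "shot" number tells which), for a name from the list of things; names that differ only in an ending like _2 or _b are one class to them, and where a whole thing is asked for, a point or a joint stands for the part that bears it (a point fixed in the world has none). Each returns a list of dicts, best first, with "p" (0 to 1); they miss things now and then, are a little off and sometimes report something else, mostly with a low value. They report only what shows in the picture. A call takes as long as a camera call.
- finder.spot_in(picture, label): "centre" ([column, row] in pixels, amid what is visible of it).
- finder.place_of(picture, label): "centre" ([column, row] in pixels: a listed point, or the origin of a listed thing).
The state is a dict: "time": time; "joint_positions": joint angles; "qvel": joint speeds; "joint_efforts": joint torques, N m; "position": TCP position; "tool_rot": TCP orientation; "wrist_force": force on the tool from outside, world axes, zero at the start; "wrist_torque": the same for the moment, N m; "width": finger opening in mm; "grasp_force": force on a finger pad.
Only numpy, scipy, OpenCV 4.12 (cv2) and the standard library are available. Lean on these libraries where they do the work, as an engineer would, in place of code of your own. Each camera call takes 0.05 s, during which the arm holds its last target. There are 200 camera calls.

## Working session

There is one attempt and no reset: what is moved stays moved. The work goes in short steps, Python scripts to look and compute and a shell command to move; the robot and the scene stay as the last step left them, time stands still between calls to the robot, and variables do not carry over. Pictures are saved under pics/ and viewed, at most 10 in all, crops included, and the job is handed in when it is done.

```bash
mkdir -p pics; ls; cat > h.py <<'E'
import numpy as np, cv2
from rig import ctrl, cams, finder
def ray(p,px,z=0):
    R=np.array(p["R"]);t=np.array(p["t"]).ravel()
    d=R.T@np.array([(px[0]-p["cx"])/p["fx"],(px[1]-p["cy"])/p["fy"],1.]);c=-R.T@t
    return c+d*(z-c[2])/d[2]
def proj(p,X):
    c=np.array(p["R"])@np.array(X,float)+np.array(p["t"]).ravel()
    return [p["fx"]*c[0]/c[2]+p["cx"],p["fy"]*c[1]/c[2]+p["cy"]]
E
python3 - <<'E'
from h import *
s=ctrl.read_state();print(s["time"],s["position"],s["tool_rot"],s["width"])
ims=[]
for n in ["top","side"]:
    p=cams.get_image(n);ims.append(p["color"]);cv2.imwrite(f"pics/{n}0.png",p["color"])
    print(n,"cam",-np.array(p["R"]).T@np.array(p["t"]).ravel(),p["fx"])
    for l in ["slide_box","corner_stop","home","objective_can_1","eyepiece_spare","oil_bottle"]:
        for r in finder.place_of(p,l)[:3]: print(l,np.round(r["centre"]),round(r["p"],2),np.round(ray(p,r["centre"]),0))
E
```

```text
pics
0.0 [156.76313073 630.15653055 230.40352975] [[-9.70437891e-01  2.41350768e-01 -3.27441505e-04]
 [ 2.41350969e-01  9.70436347e-01 -1.73406699e-03]
 [-1.00757260e-04 -1.76183263e-03 -9.99998443e-01]] 85.25111839873708
top cam [ 420.45412052  304.97980086 1078.53840802] 447.38446372132375
slide_box [270. 222.] 0.86 [482. 306.   0.]
corner_stop [266. 220.] 0.68 [486. 314.   0.]
corner_stop [234. 174.] 0.67 [599. 390.   0.]
objective_can_1 [328. 274.] 0.67 [354. 169.   0.]
objective_can_1 [248. 120.] 0.53 [732. 355.   0.]
eyepiece_spare [226. 293.] 0.44 [315. 414.   0.]
side cam [141.17928433  89.65658327 793.84911742] 450.4910944358415
slide_box [260. 228.] 0.64 [485. 307.   0.]
corner_stop [253. 172.] 0.71 [593. 389.   0.]
objective_can_1 [288. 325.] 0.84 [342. 167.   0.]
objective_can_1 [299. 135.] 0.69 [729. 349.   0.]
eyepiece_spare [164. 268.] 0.59 [323. 423.   0.]
oil_bottle [354. 180.] 0.78 [679. 192.   0.]
```

View pics/top0.png

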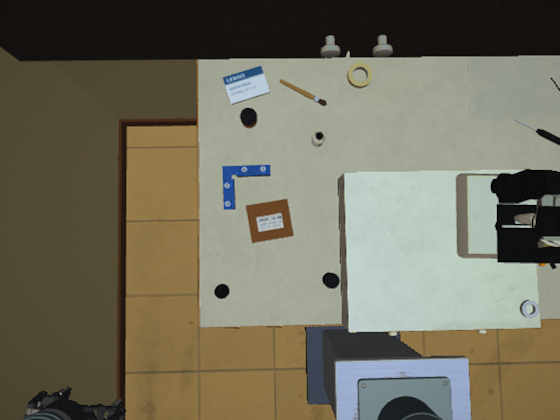

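View pics/side0.png

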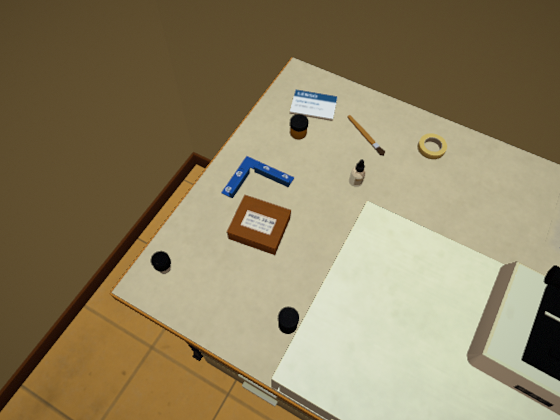

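Top view: the box is at about (270,221), turned roughly 10°. The stop's inner corner is near (234,177). The cans are at (330,280) and (248,117), the eyepiece at (222,291) and the bottle at (318,138). The near and right sides of the box are clear. Next I'll fit the box and stop silhouettes in both pictures.

```bash
cat > fit.py <<'E'
from h import *
from scipy.optimize import minimize
S=4
def block(x0,x1,y0,y1,z0,z1): return np.array([[x,y,z] for x in(x0,x1) for y in(y0,y1) for z in(z0,z1)],float)
def render(p,blocks,pose):
    c,s=np.cos(pose[2]),np.sin(pose[2]);M=np.zeros((420*S,560*S),np.uint8)
    for b in blocks:
        w=np.c_[pose[0]+c*b[:,0]-s*b[:,1],pose[1]+s*b[:,0]+c*b[:,1],b[:,2]]
        q=np.array([proj(p,v) for v in w],np.float32)
        h=cv2.convexHull(q);cv2.fillConvexPoly(M,np.round(((h+.5)*S-.5)*16).astype(np.int32),255,cv2.LINE_AA,4)
    return cv2.resize(M,(560,420),interpolation=cv2.INTER_AREA)/255.
box=lambda q:[block(-44.5,44.5,-49.5,49.5,0,32)]
stop=lambda q:[block(0,8,-88,8,0,20),block(-78,8,0,8,0,20),block(0,8+q,-88,8+q,0,3),block(-78,8+q,0,8+q,0,3)]
def masks(p):
    hsv=cv2.cvtColor(p["color"],cv2.COLOR_BGR2HSV)
    def near(m,c,r):
        k=np.zeros_like(m);cv2.circle(k,tuple(int(v) for v in c),r,255,-1);return cv2.bitwise_and(m,k)
    b=cv2.inRange(hsv,(0,130,50),(14,255,255));s=cv2.inRange(hsv,(105,130,50),(125,255,255))
    b=near(b,proj(p,(500,320,20)),70);s=near(s,proj(p,(570,350,0)),70)
    fill=lambda m:cv2.drawContours(np.zeros_like(m),[max(cv2.findContours(m,0,2)[0],key=cv2.contourArea)],-1,255,-1)
    return fill(b)/255.,fill(cv2.morphologyEx(s,cv2.MORPH_CLOSE,np.ones((2,2))))/255.
def fit(ps,ms,model,x0):
    f=lambda x:sum(np.abs(render(p,model(x[3]),x)-m).sum() for p,m in zip(ps,ms))
    n=len(x0);sim=np.array([x0]+[np.add(x0,np.eye(4)[i]*[8,8,.15,5][i]) for i in range(4)])
    r=minimize(f,x0,method="Nelder-Mead",options=dict(initial_simplex=sim,xatol=.01,fatol=.05,maxiter=400))
    return r.x,r.fun,sum(m.sum() for m in ms)
def inhome(b,s):
    c,q=np.cos(s[2]),np.sin(s[2]);d=np.array(b[:2])-s[:2]
    return np.array([c*d[0]+q*d[1]+44,-q*d[0]+c*d[1]+49,np.degrees(b[2]-s[2])])
E
cat > look.py <<'E'
from fit import *
ps=[cams.get_image(n) for n in("top","side")];M=[masks(p) for p in ps]
for tag,P,K in[("top",ps[:1],M[:1]),("side",ps[1:],M[1:]),("both",ps,M)]:
    s,fs,ns=fit(P,[m[1] for m in K],stop,[600,388,0,12.])
    b,fb,nb=fit(P,[m[0] for m in K],box,[485,307,.15,0])
    print(tag,"stop",s.round(3),round(fs/ns,3),"box",b.round(3)[:3],round(fb/nb,3),"box in home frame",inhome(b,s).round(2))
E
python3 look.py
```

```text
top stop [5.92458e+02 3.90888e+02 2.30000e-02 1.60230e+01] 0.118 box [4.84511e+02 3.06956e+02 1.45000e-01] 0.102 box in home frame [-65.88 -32.39   6.95]
side stop [5.99626e+02 3.97011e+02 3.00000e-02 1.07010e+01] 0.317 box [4.84754e+02 3.09361e+02 1.76000e-01] 0.072 box in home frame [-73.47 -35.14   8.37]
both stop [5.94315e+02 3.92552e+02 1.50000e-02 1.47440e+01] 0.31 box [4.84588e+02 3.08704e+02 1.59000e-01] 0.084 box in home frame [-66.99 -33.17   8.21]
```

```bash
python3 -m handwheel '[[0,0,0,-5.2],[0,0,0,-5.2],[0,0,0,-5.1],[-20,-28,8,0],[-20,-28,8,0],[-20,-28,8,0],[-20,-28,8,0],[-20,-28,8,0],[-20,-28,8,0],[-20,-28,8,0],[-20,-28,8,0],[-20,-28,8,0]]' 0.45
python3 -m handwheel '[[-20,-28,8,0],[-20,-28,8,0],[-5,-5,8,0],[0,0,0,0],[0,0,0,0]]'
cat > st.py <<'E'
from h import *
import sys
s=ctrl.read_state();R=np.array(s["tool_rot"]);P=np.array(s["position"])
print("t",round(s["time"],2),P.round(1),"tool y dir",round(np.degrees(np.arctan2(R[1,1],R[0,1])),2),"F",np.round(s["wrist_force"],1),"w",round(s["width"],1))
if len(sys.argv)>2:
    print("shift in tool axes",(R.T@(np.array([float(v) for v in sys.argv[1:4]])-P)).round(1))
E
python3 st.py 410 296 12
```

```text
time: 1.8
position: [344.5, 382.4, 159.2]
tool_rot: [[-1.0, -0.027, 0.0], [-0.027, 1.0, 0.001], [-0.001, 0.001, -1.0]]
wrist_force: [0.3, 0.9, 0.2]
width: 47.3
grasp_force: 0.0
time: 2.22
position: [389.8, 324.3, 135.2]
tool_rot: [[-1.0, -0.026, -0.001], [-0.026, 1.0, 0.0], [0.001, 0.0, -1.0]]
wrist_force: [0.2, 0.4, -0.1]
width: 46.7
grasp_force: 0.0
t 2.22 [389.8 324.3 135.2] tool y dir 91.51 F [ 0.2  0.4 -0.1] w 46.7
shift in tool axes [-19.5 -28.9 123.2]
```

```bash
python3 -m handwheel '[[-8,-10,10,0],[-8,-10,20,0],[0,0,25,0],[0,0,25,0],[0,0,20,0],[0,0,12,0],[0,0,8,0],[0,0,3,0],[0,0,0,0],[0,0,0,0]]' 
python3 - <<'E'
from h import *
p=cams.get_image("top");q=cams.get_image("side")
cv2.imwrite("pics/a.png",cv2.resize(np.hstack([p["color"][130:330,180:380],q["color"][130:330,180:380]]),(800,400),interpolation=cv2.INTER_CUBIC))
E
python3 st.py 420 305 12
```

```text
time: 3.05
position: [407.2, 305.2, 13.1]
tool_rot: [[-1.0, -0.027, 0.001], [-0.027, 1.0, 0.001], [-0.001, 0.001, -1.0]]
wrist_force: [0.2, -0.6, -0.6]
width: 46.7
grasp_force: 0.0
t 3.15 [407.3 305.   13.3] tool y dir 91.54 F [ 1.5  0.7 -0.5] w 46.8
shift in tool axes [-12.7  -0.3   1.3]
```

View pics/a.png

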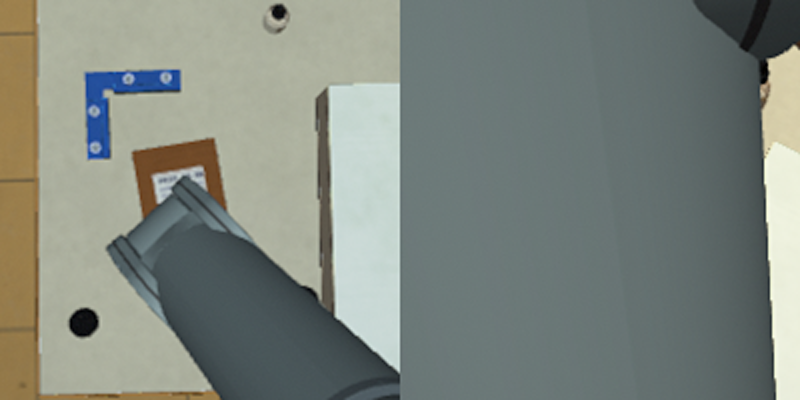

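Top picture: the gripper stands just short of the box's near face. The fence and bystanders are clear, and the arm hides the side view. I'll push slowly now.

```bash
python3 -m handwheel '[[-6,0,0,0],[-3,0,0,0],[-3,0,0,0],[-3,0,0,0],[-3,0,0,0],[-3,0,0,0],[-3,0,0,0],[-3,0,0,0],[-3,0,0,0],[-3,0,0,0],[-3,0,0,0],[-3,0,0,0]]' 
python3 -m handwheel '[[-3,0,0,0],[-3,0,0,0],[-3,0,0,0],[-3,0,0,0],[-3,0,0,0],[-3,0,0,0],[-3,0,0,0],[-3,0,0,0],[0,0,0,0]]' 
cat > lt.py <<'E'
import sys
from fit import *
p=cams.get_image("top");cv2.imwrite("pics/%s.png"%sys.argv[1],cv2.resize(p["color"][130:330,180:380],(800,800))[:600])
E
python3 lt.py b; python3 st.py
```

```text
time: 4.15
position: [445.9, 305.3, 12.3]
tool_rot: [[-1.0, -0.027, -0.0], [-0.027, 1.0, -0.0], [0.0, -0.0, -1.0]]
wrist_force: [-4.6, 0.4, 3.0]
width: 46.9
grasp_force: 2.1
time: 4.9
position: [470.5, 305.5, 12.2]
tool_rot: [[-1.0, -0.026, 0.0], [-0.026, 1.0, -0.0], [-0.0, -0.0, -1.0]]
wrist_force: [-2.3, 0.3, 0.1]
width: 46.7
grasp_force: 1.3
t 4.95 [470.5 305.5  12.2] tool y dir 91.48 F [-2.  -1.1  0.4] w 46.9
```

View pics/b.png

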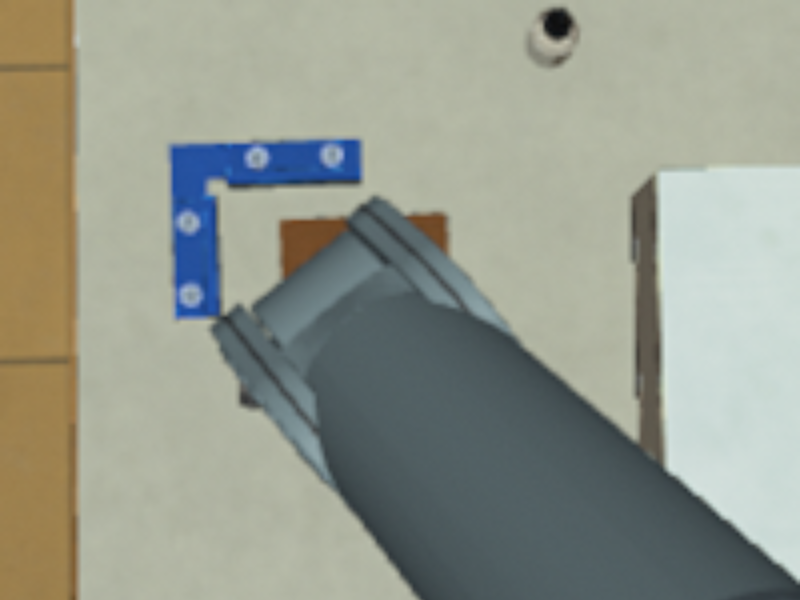

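The box is square now, with its far edge about 20 mm short of the back fence and its left side about 36 mm short of the side fence. I'll push about 10 mm more, then go round to the right side, so the box doesn't pivot on the end of the fence.

```bash
python3 -m handwheel '[[-3,0,0,0],[-3,0,0,0],[-3,0,0,0],[-2,0,0,0],[0,0,0,0],[4,0,0,0],[10,0,0,0],[15,0,-10,0],[0,0,-25,0],[0,0,-25,0],[0,0,-15,7],[0,0,0,7]]' 
python3 -m handwheel '[[0,0,0,7],[0,0,0,7],[0,0,0,7],[0,0,0,7],[0,0,0,7],[0,0,0,7],[0,0,0,7],[0,0,0,7],[0,0,0,7],[0,0,0,7],[0,0,0,6],[0,0,0,0]]' 
python3 look.py; python3 st.py 537 222 12
```

```text
time: 5.95
position: [453.0, 307.1, 90.7]
tool_rot: [[-0.975, 0.221, 0.005], [0.221, 0.975, 0.004], [-0.004, 0.005, -1.0]]
wrist_force: [1.1, -0.6, -0.4]
width: 47.1
grasp_force: 0.0
time: 6.95
position: [450.9, 305.8, 87.2]
tool_rot: [[-0.024, 1.0, 0.0], [1.0, 0.024, -0.0], [-0.0, 0.0, -1.0]]
wrist_force: [-0.5, -0.7, -0.2]
width: 47.0
grasp_force: 0.0
top stop [5.92759e+02 3.91011e+02 2.10000e-02 1.58360e+01] 0.12 box [ 5.57875e+02  3.08315e+02 -3.65000e-01] 2.228 box in home frame [  7.37 -32.94 -22.11]
side stop [ 5.97621e+02  3.83465e+02  5.60000e-02 -4.21000e-01] 3.332 box [5.39016e+02 3.04849e+02 3.50000e-02] 0.867 box in home frame [-18.93 -26.2   -1.19]
both stop [5.98828e+02 3.91835e+02 2.10000e-02 9.16600e+00] 0.9 box [5.38928e+02 3.03423e+02 4.40000e-02] 1.249 box in home frame [-17.7  -38.16   1.37]
t 7.05 [451.1 305.6  87.3] tool y dir 1.75 F [ 0.6  0.3 -0.8] w 46.9
shift in tool axes [-86.2  83.2  75.3]
```

```bash
python3 -m handwheel '[[-17,17,0,0],[-17,17,0,0],[-17,17,0,0],[-17,17,0,0],[-16,18,0,0],[0,0,20,0],[0,0,20,0],[0,0,20,0],[0,0,12,0],[0,0,3,0],[0,0,0,0]]' 
python3 st.py; python3 lt.py c
```

```text
time: 7.97
position: [539.3, 223.7, 11.7]
tool_rot: [[-0.028, 1.0, -0.001], [1.0, 0.028, -0.001], [-0.0, -0.001, -1.0]]
wrist_force: [-0.5, -0.5, 0.3]
width: 47.0
grasp_force: 0.0
t 7.97 [539.3 223.7  11.7] tool y dir 1.6 F [-0.5 -0.5  0.3] w 47.0
```

View pics/c.png

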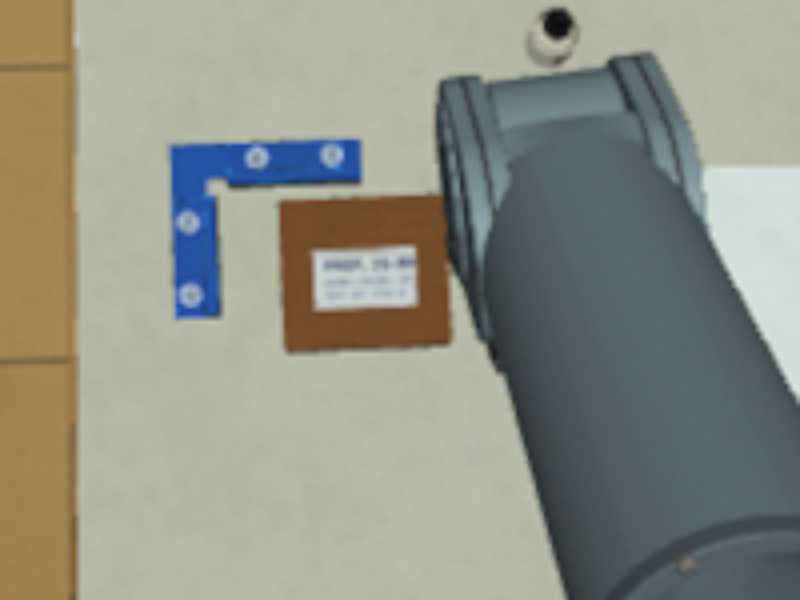

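The box lies square, about 12 mm from the back fence and 36 mm from the side fence. The gripper stands to its right, so I'll push left.

```bash
python3 -m handwheel '[[6,0,0,0],[6,0,0,0],[3,0,0,0],[3,0,0,0],[3,0,0,0],[3,0,0,0],[3,0,0,0],[3,0,0,0],[3,0,0,0],[3,0,0,0],[3,0,0,0],[3,0,0,0]]' | grep -E "posi|wrist"
python3 -m handwheel '[[3,0,0,0],[3,0,0,0],[1.5,0,0,0],[1.5,0,0,0],[0,0,0,0]]' | grep -E "posi|wrist"
cat > top.py <<'E'
from fit import *
p=cams.get_image("top");m=masks(p)
s,f,n=fit([p],[m[1]],stop,[593,391,.02,15.]);b,g,k=fit([p],[m[0]],box,[540,330,.02,0])
print("stop",s.round(3),round(f/n,3),"box",b[:3].round(3),round(g/k,3),"rel home",inhome(b,s).round(2))
E
python3 top.py
```

```text
position: [539.6, 263.8, 12.8]
wrist_force: [0.1, -5.3, 3.9]
position: [539.3, 273.5, 12.7]
wrist_force: [0.5, -4.7, 3.0]
stop [5.92494e+02 3.91817e+02 2.60000e-02 1.51500e+01] 0.283 box [ 5.37218e+02  3.34983e+02 -2.30000e-02] 1.399 rel home [-12.71  -6.4   -2.8 ]
```

```bash
python3 -m handwheel '[[1.5,0,0,0],[1.5,0,0,0],[1,0,0,0],[0,0,0,0]]' | grep -E "posi|wrist"
python3 -m handwheel '[[1,0,0,0],[1,0,0,0],[0,0,0,0]]' | grep -E "posi|wrist"
python3 lt.py d
```

```text
position: [539.0, 277.7, 12.6]
wrist_force: [0.5, -4.0, 4.4]
position: [538.9, 279.7, 12.6]
wrist_force: [-0.7, -5.1, 4.1]
```

View pics/d.png

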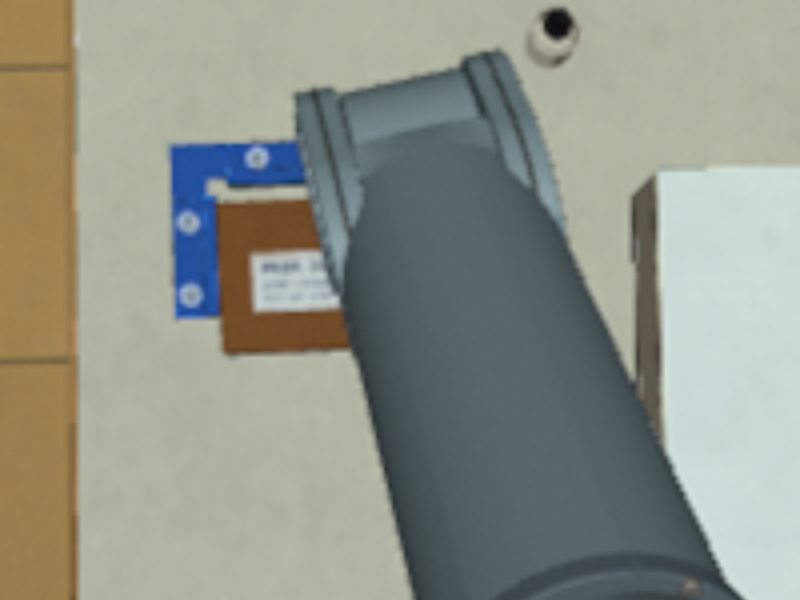

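The box's left edge is now almost on the fence's inner edge (column ~218), and about 10 mm is left to the back. I'll continue in fine steps until the force rises.

```bash
for i in 1; do python3 -m handwheel '[[1,0,0,0],[0,0,0,0]]' | grep -E "posi|wrist"; python3 -m handwheel '[[1,0,0,0],[0,0,0,0]]' | grep -E "posi|wrist";  python3 -m handwheel '[[0.7,0,0,0],[0,0,0,0]]' | grep -E "posi|wrist"; done
```

```text
position: [538.9, 280.8, 12.6]
wrist_force: [0.0, -5.5, 4.1]
position: [538.8, 281.4, 12.5]
wrist_force: [1.2, -5.6, 4.5]
position: [538.8, 281.4, 12.5]
wrist_force: [0.3, -6.4, 4.9]
```

```bash
python3 -m handwheel '[[1,0,0,0],[0,0,0,0]]' | grep -E "posi|wrist"; python3 -m handwheel '[[1,0,0,0],[0,0,0,0]]' | grep -E "posi|wrist"
```

```text
position: [538.8, 281.4, 12.5]
wrist_force: [0.3, -9.1, 5.8]
position: [538.8, 281.5, 12.5]
wrist_force: [-1.4, -11.4, 6.5]
```

Flush against the side fence: the tool stalls at y = 281.4 while the force climbs to 11 N. Now back to the near side.

```bash
python3 -m handwheel '[[-4,0,0,0],[-8,0,0,0],[-15,0,-5,0],[0,0,-25,0],[0,0,-25,0],[0,0,-20,0],[0,0,0,-7],[0,0,0,-7],[0,0,0,-7],[0,0,0,-7],[0,0,0,-7],[0,0,0,-7]]' >/dev/null
python3 -m handwheel '[[0,0,0,-7],[0,0,0,-7],[0,0,0,-7],[0,0,0,-7],[0,0,0,-7],[0,0,0,-7],[0,0,0,-6],[0,0,0,0]]' >/dev/null
python3 st.py 465 339 12;python3 top.py
```

```text
t 12.62 [539.  257.7  87.6] tool y dir 91.71 F [ 0.  -0.2  0.1] w 47.3
shift in tool axes [71.5 83.5 75.6]
stop [5.92893e+02 3.93231e+02 3.10000e-02 1.44130e+01] 0.2 box [ 5.36221e+02  3.40323e+02 -7.00000e-03] 0.862 rel home [-14.28  -2.13  -2.15]
```

```bash
python3 -m handwheel '[[18,18,0,0],[18,18,0,0],[18,18,0,0],[17.5,18,0,0],[0,11.5,0,0],[0,0,20,0],[0,0,20,0],[0,0,20,0],[0,0,12,0],[0,0,3,0],[0,0,0,0]]' >/dev/null
python3 st.py
python3 -m handwheel '[[-4,0,0,0],[-4,0,0,0],[-3,0,0,0],[-2,0,0,0],[-2,0,0,0],[-2,0,0,0],[-2,0,0,0],[0,0,0,0]]' | grep -E "posi|wrist"
python3 -m handwheel '[[-2,0,0,0],[-2,0,0,0],[-1,0,0,0],[0,0,0,0]]' | grep -E "posi|wrist"
python3 lt.py e
```

```text
t 13.58 [465.2 339.6  11.7] tool y dir 91.45 F [ 0.2  0.1 -0. ] w 46.6
position: [482.3, 340.5, 12.2]
wrist_force: [-5.4, -0.4, 4.3]
position: [487.8, 340.6, 12.1]
wrist_force: [-4.1, -0.9, 1.9]
```

View pics/e.png

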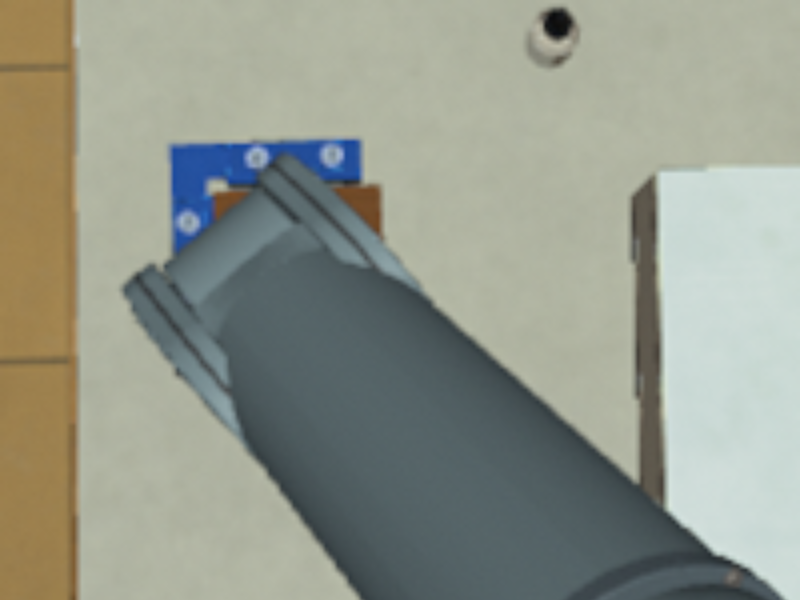

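The box is inside the L, a few mm short of the back fence. I'll continue with fine steps.

```bash
python3 -m handwheel '[[-1,0,0,0],[-1,0,0,0],[0,0,0,0]]' | grep -E "posi|wrist"
python3 -m handwheel '[[-1,0,0,0],[-1,0,0,0],[0,0,0,0]]' | grep -E "posi|wrist"
python3 -m handwheel '[[-1,0,0,0],[0,0,0,0]]' | grep -E "posi|wrist"
python3 -m handwheel '[[-1,0,0,0],[0,0,0,0]]' | grep -E "posi|wrist"
```

```text
position: [491.8, 340.7, 12.2]
wrist_force: [-1.0, -0.7, -1.4]
position: [493.9, 340.8, 12.3]
wrist_force: [-2.3, -0.8, -1.0]
position: [494.0, 340.8, 12.3]
wrist_force: [-3.1, -0.4, 1.6]
position: [494.1, 340.8, 12.2]
wrist_force: [-5.6, -1.0, 3.7]
```

```bash
python3 -m handwheel '[[-1,0,0,0],[-1,0,0,0],[0,0,0,0]]' | grep -E "posi|wrist"
python3 -m handwheel '[[4,0,0,0],[8,0,0,0],[14,0,0,0],[0,0,-25,0],[0,0,-25,0],[0,0,-25,0],[0,0,-25,0],[0,0,0,0]]' | grep -E "posi|wrist"
python3 -m handwheel '[[30,0,-10,0],[30,0,-10,0],[30,20,-10,0],[30,30,0,0],[0,30,0,0],[0,30,0,0],[0,30,0,0],[0,30,0,0],[0,30,0,0],[0,0,0,0]]' | grep -E "posi|wrist"
cat > fin.py <<'E'
from h import *
a=[cams.get_image(n)["color"] for n in("top","side")]
cv2.imwrite("pics/f.png",cv2.resize(np.hstack([a[0][140:240,200:300],a[1][130:230,200:300]]),(800,400),interpolation=cv2.INTER_CUBIC))
E
python3 fin.py; python3 top.py
```

```text
position: [494.1, 340.9, 12.1]
wrist_force: [-11.7, -1.6, 7.9]
position: [474.7, 342.5, 117.5]
wrist_force: [0.7, -0.1, -0.6]
position: [344.3, 543.3, 142.3]
wrist_force: [-0.3, 0.0, -0.4]
stop [5.95317e+02 3.93713e+02 2.80000e-02 1.31980e+01] 0.156 box [5.49840e+02 3.40671e+02 2.00000e-03] 0.13 rel home [-2.94 -2.75 -1.48]
```

View pics/f.png

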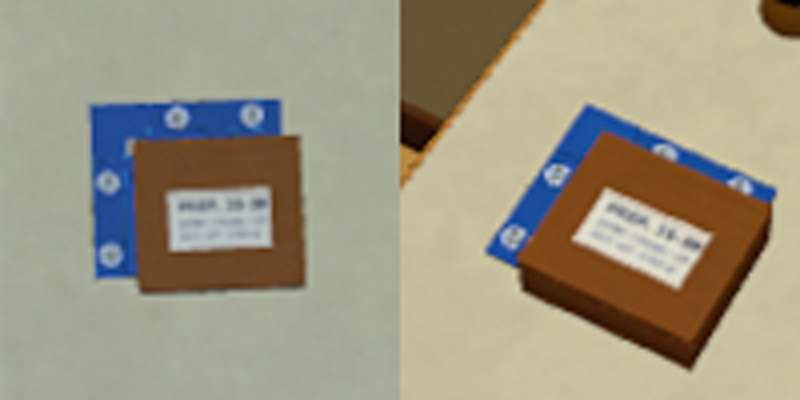

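```bash
python3 - <<'E'
from fit import *
ps=[cams.get_image(n) for n in("top","side")];K=[masks(p)[0] for p in ps]
t0=cv2.imread("pics/top0.png");s0=cv2.imread("pics/side0.png")
S0=[masks(dict(p,color=c))[1] for p,c in zip(ps,(t0,s0))]
for i,n in enumerate(("top","side")):
    b,f,k=fit(ps[i:i+1],K[i:i+1],box,[550,341,.03,0]);s,g,m=fit(ps[i:i+1],S0[i:i+1],stop,[594,391,.03,14.])
    print(n,b[:3].round(3),round(f/k,3),s.round(3),round(g/m,3),inhome(b,s).round(2))
for n,l in((0,"objective_can_1"),(1,"objective_can_1"),(1,"oil_bottle"),(1,"eyepiece_spare")):
    print(l,[np.round(ray(ps[n],r["centre"])[:2]) for r in finder.place_of(ps[n],l)[:2]])
E
```

```text
top [5.48819e+02 3.40741e+02 3.10000e-02] 0.134 [5.92408e+02 3.90826e+02 2.50000e-02 1.60690e+01] 0.118 [-0.8   0.    0.35]
side [5.50983e+02 3.43338e+02 3.90000e-02] 0.093 [5.99503e+02 3.97131e+02 3.10000e-02 1.07420e+01] 0.317 [-6.16 -3.27  0.47]
objective_can_1 [array([347., 167.]), array([733., 355.])]
objective_can_1 [array([344., 170.]), array([735., 360.])]
oil_bottle [array([683., 194.])]
eyepiece_spare [array([317., 419.])]
```

The top fit puts the box within 1 mm and 0.4° of home, which agrees with the force stall on both fences. The side view's stop fit is poor (0.32 mismatch), so I'm discounting it. The bystanders haven't moved beyond the detectors' noise, so I'll hand in.

```bash
python3 -c "
from rig import ctrl
print(ctrl.read_state()['time'],ctrl.close_job())"
```

```text
the job is handed in; nothing more can be done
17.6667 None
```

The slide box was pushed home against both fences and handed in at 17.7 s; the last top-camera fit put it within about 1 mm and 0.4° of square, the cans, eyepiece and bottle looked unmoved, and no verdict came back.

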